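Close up the loaded corn pot

TASK

Move both cobs of maize from the comal into the open steel pot, lying inside below its rim, then take the lid from the sloping wooden stand and set it gently and squarely on the pot, fully home. Then fold both of the pot's clips right over, flat onto the lid's rim. Leave the kettle, bowl, timer and pepper mill standing where they are.

Things in the scene. Friction and masses are not known exactly. Their poses are not given: they have to be found in the camera images.
- pot: Round stainless pot, fixed on its burner grate; does not shift. Origin on the stovetop under its centre, z up. Outer diameter 194, inner diameter 180, rim 95 above the origin, flat inner floor 26 above it. A clip is hinged at its rim on its +y side (clip_a) and on its -y side (clip_b). Its brackets stay within 120 of the axis, and below 112
- comal: Black clay griddle on its burner, a flat disc of diameter 260, fixed. Origin on the stovetop under its centre; flat top 24 above it. The two cobs lie on it
- cob_a_mid (a point): Centre of one maize cob: yellowish, 120 long (along its own x) and 40 thick (eight-sided, does not roll), about 0.2 kg, lying flat. Point half-way along and half-way up (20 above what it lies on)
- cob_b_mid (a point): Centre of the other maize cob, same size and axes
- stand: Wooden lid stand, fixed: a sloping face of three slats, 140 wide and 210 long, tilted 35 degrees (0.61 rad) from level, with two short pegs at its low end. Origin on the stovetop under the face's centre (face 78 high there); the slope climbs to its +x and so faces up and towards its -x. Highest point about 140. The lid lies on it
- lid_knob (a point): Centre of the round black knob on the steel lid, the place to grip it. Knob: diameter 40, 22 high; its axis is the lid's own z, out of the lid's upper side. The lid's upper face is 25 below this point along the axis. On the stand the axis leans 35 degrees from vertical towards the stand's -x. Seated: axis upright, this point on the pot's axis and 128 above the pot's origin
- lid_plate (a point): Centre of the lid's disc at its underside, 33 below the knob's centre along the lid's z; seated, it is level with the pot's rim. Disc: diameter 196, 8 thick. Under it a plug, diameter 168 tapering to 152 at its end, 9 deep, drops into the pot with 4 play all round. The lid weighs about 0.35 kg and is loose
- clip_a (a joint): Angle of the clip on the pot's +y side: 0 = closed, lying level over the lid's rim towards the pot's centre; about 1.57 = upright; larger = leaning outward (starts between 1.6 and 2.2, stop at 2.4). A dark steel strap 24 wide, 5 thick, reaching 60 from its hinge. The hinge is stiff: the strap stays where it is left, and moves with about 1 N at its tip
- clip_b (a joint): Angle of the clip on the pot's -y side, the same in mirror image
- clip_a_hinge (a point): Middle of clip_a's hinge axis: 112 from the pot's axis on its +y side, 106.5 above the pot's origin. The hinge axis runs along the pot's x
- clip_b_hinge (a point): Middle of clip_b's hinge axis: likewise on the pot's -y side
- clip_a_tip (a point): Middle of the free end of clip_a's strap, 60 from the hinge
- clip_b_tip (a point): Middle of the free end of clip_b's strap, 60 from the hinge
- kettle: Stainless kettle, loose, not to be disturbed. Origin under its centre. Diameter 160, 200 high with its bail handle; the spout reaches 125 along its own +y
- bowl: Blue ceramic bowl, loose, not to be disturbed. Origin under its centre. Diameter 136, 58 high
- timer: Round white plastic kitchen timer with a dial, loose, not to be disturbed. Origin under its centre. Diameter 68, 52 high
- mill: Turned dark wooden pepper mill, loose, not to be disturbed. Origin under its centre. Diameter 54, 150 high
Not all that is in view belongs to the job. Leave any yellow look-alike of the pot alone.

How it is judged (in metres and radians):
On the way, in this order (a step that is already met when the one before it is completed fails the run):
1. both cobs lie inside the pot, below its rim (horizontal distance between each of cob_a_mid, cob_b_mid and pot below 0.08 m and z of each of cob_a_mid, cob_b_mid in the frame of pot below 0.075 m), for 0.2 s.
2. the lid sits home on the pot (horizontal distance between lid_knob and pot below 0.009 m and z of lid_knob in the frame of pot between 0.122 and 0.132 m and angle between lid_knob's own z axis and vertical below 0.05 rad), for 0.2 s.
3. both clips are folded over onto the lid (value of joint each of clip_a, clip_b below 0.12 rad), for 0.2 s.
At the end, for the whole second after the job is handed in: Both cobs inside the pot (centres within 80 mm of its axis and at least 20 mm below the rim), the lid seated (knob within 9 mm of the pot's axis, at seated height within 4 mm above and 6 below, tilt under 0.05 rad) and both clips closed (under 0.12 rad) (all of step 1 and all of step 2 and all of step 3); the robot touches nothing.
It fails at once if the lid is dropped or banged onto the pot (over 80 N) (contact force between lid and pot above 80 N).
It fails at once if the kettle, bowl, timer or mill is shoved (over 25 mm) or tipped (distance of any of kettle, bowl, timer, mill from where it was at the start of the episode above 0.025 m or angle between any of kettle, bowl, timer, mill's own z axis and vertical above 0.3 rad).
It also fails if it takes over 72 s, if anything falls off the work surface, if the arm or the gripper's body presses on something with over 40 N, if the wrist force passes 120 N, or if a joint passes its speed limit or range.

ROBOT

A 7-joint arm with a two-finger parallel gripper is mounted at the origin on the work surface. World frame = base frame: x ahead of the robot, y to its left, z up, the work surface at z = 0. Lengths are in m, angles in degrees, forces in N, time in s.
With the tool pointing down it reaches from about 0.35 to 0.9 m from the base axis. Payload 8.1 kg.
Tool frame: the origin (TCP) lies at the centre of the arm's flange, where the gripper is bolted on; the fingertips stand 178 mm ahead of it and the grasp point (between the pads) lies 159 mm ahead of it; z points along the fingers, y is the line along which they close (so a half turn about z gives the same grasp; the last joint's range is limited). The gripper opens to 92 mm and grips with 3 to 60 N. Pads are 19 mm wide; open, the fingers measure 130 mm over their backs; the gripper's body (75 mm by 190 mm) begins 47 mm behind the grasp point.
Start: joints at [63.106, 24.895, 1.432, 90.138, -0.665, 64.973, -4.303], TCP at [0.224, -0.583, 0.405] pointing down, gripper open.
Joint ranges: [-149.89, 149.89], [-25.12, 119.58], [-72.63, 75.52], [4.76, 147.25], [-75.54, 255.54], [6.69, 114.76], [-157.13, 157.13]. Speed limits (degrees/s): [127.2, 127.2, 172.46, 172.46, 180, 180, 180].

INTERFACE

Orientations are given as a 3x3 rotation matrix whose columns are the frame's x, y, z axes.
In Python, from workcell import monitor, eyes, robot gives the robot as it stands. The module is installed in compiled form; this text tells all that it offers.
- The arm moves only by the tool carry_out, never from a script. Its argument "motion" is text: rows parted by semicolons, each of 6 numbers parted by spaces: the shift along the tool's x, y, z in m, then the turn, a rotation vector about the tool's x, y, z in units of 6 degrees (1.0 is 6 degrees). A call has 1 to 5 rows; each row is the pose to reach, as a shift and turn from the pose commanded when the call began, along the tool's axes at that moment; what a row does not reach only later rows make up. A row lasts 1/12 s, in which the tool goes at most 41.7 mm and 7.16 degrees, less where a joint would pass 70% of its speed; a pose out of reach is approached as far as the arm can. A call with a gripper value outside its range is refused whole. "jaw" is the finger opening in m, from 0 to 0.0918, set as the call begins (left out, the last holds). The fingers move at their own pace and stop on an object; "grip_force" is the grip in N (left out, the last holds). Time passes only in rows, so rows that repeat a pose let the fingers close. It gives the time, the measured TCP pose, the force, the opening and the grip force at its end, in the units of the state.
- monitor.get_obs(): the state, without advancing time (a new reading comes with each control period).
- eyes.grab_frame(name): name is "side" or "top"; returns the picture (480x640x3 uint8, red, green, blue); there is no depth.
- eyes.camera_params(name): a dict with "K" (3x3 intrinsics, pixels), "origin" and "rotation" of the camera in the world. Camera axes: x right, y down, z forward; pixel columns grow to the right and rows downward; lengths in m; the calibration is good to about 2 mm. A picture is of the moment at which its call begins. camera_params takes no time and is no camera call.
- robot.hand_in(): hands the job in; it is judged then, once.
The state is a dict: "clock": time; "q": joint angles; "qd": joint speeds; "effort": joint torques, N m; "position": TCP position; "tool_rot": TCP orientation; "ft_force": force on the tool from outside, world axes, zero at the start; "moment": the same for the moment, N m; "finger_gap": finger opening in m; "finger_force": force on a finger pad.
Only numpy, scipy, OpenCV 4.12 (cv2) and the standard library are available. Lean on these libraries where they do the work, as an engineer would, in place of code of your own. Each camera call takes 0.05 s, during which the arm holds its last target. There are 200 camera calls.

## Working session

There is one attempt and no reset: what is moved stays moved. The work goes in short steps, Python scripts to look and compute and a tool call to move; the robot and the scene stay as the last step left them, time stands still between calls to the robot, and variables do not carry over. Pictures are saved under pics/ and viewed, at most 10 in all, crops included, and the job is handed in when it is done.

Besides the shell and the picture viewer there is one more tool, called as name(argument=value, ...) on one line, values as JSON. carry_out: Moves the arm, as the interface text tells. Its arguments: {"type":"object","properties":{"motion":{"type":"string"},"jaw":{"type":"number"},"grip_force":{"type":"number"}},"required":["motion"]}

```bash
mkdir -p pics; cat > h.py <<'E'
import numpy as np, cv2
from workcell import monitor, eyes, robot
def cam(n):
    c=eyes.camera_params(n); return np.array(c["K"]),np.array(c["origin"]),np.array(c["rotation"])
def ray(n,u,v):
    K,o,R=cam(n); d=R@np.linalg.solve(K,[u,v,1]); return o,d/np.linalg.norm(d)
def onz(n,u,v,z):
    o,d=ray(n,u,v); return o+d*(z-o[2])/d[2]
def proj(n,p):
    K,o,R=cam(n); q=K@(R.T@(np.array(p)-o)); return q[:2]/q[2]
def tri(uv1,uv2,n1="top",n2="side"):
    o1,d1=ray(n1,*uv1);o2,d2=ray(n2,*uv2)
    s=np.linalg.lstsq(np.c_[d1,-d2],o2-o1,rcond=None)[0]
    a,b=o1+s[0]*d1,o2+s[1]*d2
    return (a+b)/2,np.linalg.norm(a-b)
def save(n,f):
    im=eyes.grab_frame(n); cv2.imwrite("pics/"+f,im[:,:,::-1]); return im
E
python3 - <<'E'
from h import *
np.set_printoptions(precision=4,suppress=True)
for n in("top","side"):
    save(n,n+"0.png"); print(cam(n))
s=monitor.get_obs(); print(s)
E
```

```text
(array([[501.33  ,   0.    , 319.7838],
       [  0.    , 501.33  , 245.3069],
       [  0.    ,   0.    ,   1.    ]]), array([ 0.3776, -0.0099,  1.2895]), array([[ 0.0067, -0.9939,  0.1103],
       [-0.9999, -0.0053,  0.0127],
       [-0.012 , -0.1104, -0.9938]]))
(array([[465.2624,   0.    , 312.353 ],
       [  0.    , 465.2624, 236.3214],
       [  0.    ,   0.    ,   1.    ]]), array([0.1691, 0.6808, 0.8446]), array([[-0.9037, -0.3113,  0.2939],
       [-0.428 ,  0.6413, -0.6368],
       [ 0.0098, -0.7013, -0.7128]]))
{'clock': 0.1, 'q': array([63.1063, 24.9308,  1.432 , 90.1818, -0.6638, 64.9746, -4.3045]), 'qd': array([-0.0472, -0.1599,  0.0352, -0.1196,  0.0161, -0.008 , -0.036 ]), 'effort': array([  0.0042, -66.9126,   0.9887, -31.5143,  -0.0604,   0.0373,
         0.0001]), 'position': array([ 0.224 , -0.5833,  0.4041]), 'tool_rot': array([[ 0.9335,  0.3585, -0.0006],
       [ 0.3585, -0.9335,  0.0012],
       [-0.0001, -0.0014, -1.    ]]), 'ft_force': array([ 0.013 ,  0.0462, -1.1776]), 'moment': array([-0.02  ,  0.0106, -0.0381]), 'finger_force': 0.0, 'finger_gap': 0.09171140639864254}
```

View pics/top0.png

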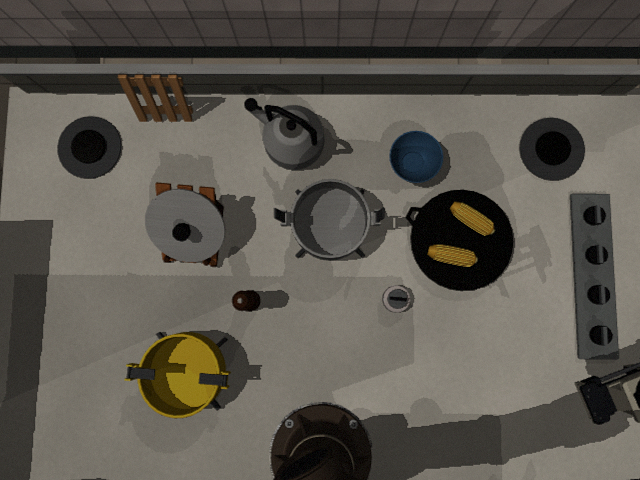

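View pics/side0.png

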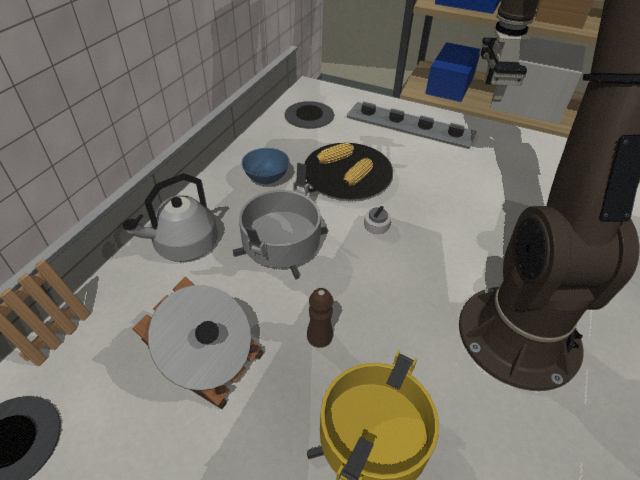

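The steel pot is at top (333,219) with clips at about (282,216) and (378,215). The lid is at (185,226) with its knob at (181,232), and the cobs are at (472,218) and (452,255). There are two pots: steel (333,219) and yellow (181,374). The steel one fits the description, since the yellow one is the look-alike. I'll confirm this in one enlarged crop.

```bash
python3 - <<'E'
from h import *
t=cv2.imread("pics/top0.png");s=cv2.imread("pics/side0.png")
def c(i,x,y): return cv2.resize(i[y:y+100,x:x+133],(400,300),interpolation=cv2.INTER_CUBIC)
m=np.vstack([np.hstack([c(t,265,170),c(t,120,175)]),np.hstack([c(s,215,165),c(s,135,285)])])
cv2.imwrite("pics/c1.png",cv2.convertScaleAbs(m,alpha=1.3,beta=10))
np.set_printoptions(precision=4,suppress=True)
for n,i in(("top",t),("side",s)):
    h=cv2.cvtColor(i,cv2.COLOR_BGR2HSV)
    for nm,mask in(("yel",cv2.inRange(h,(15,100,60),(35,255,255))),("dark",cv2.inRange(h,(0,0,0),(180,255,38)))):
        cs=cv2.findContours(mask,cv2.RETR_EXTERNAL,cv2.CHAIN_APPROX_NONE)[0]
        for q in cs:
            a=cv2.contourArea(q)
            if 120<a<12000: print(n,nm,a,cv2.minAreaRect(q))
E
```

```text
top yel 3580.0 ((178.30282592773438, 375.4763488769531), (82.67574310302734, 84.4730453491211), 51.842769622802734)
top yel 710.0 ((452.2397155761719, 255.14540100097656), (49.997718811035156, 17.4637393951416), 12.804265975952148)
top yel 726.0 ((472.34613037109375, 218.23074340820312), (49.64566421508789, 17.75040626525879), 33.690067291259766)
top dark 5690.0 ((321.5, 441.5), (75.0, 99.0), 90.0)
top dark 121.5 ((213.36585998535156, 378.7073059082031), (26.72443199157715, 10.601428031921387), 6.340191841125488)
top dark 1420.5 ((615.3460693359375, 392.73077392578125), (47.84607696533203, 65.32085418701172), 69.22774505615234)
top dark 120.5 ((151.67807006835938, 355.6918029785156), (18.8436222076416, 42.72001266479492), 20.556047439575195)
top dark 254.0 ((600.5, 334.5), (19.0, 23.0), 90.0)
top dark 438.0 ((246.5, 300.0), (20.0, 27.0), 90.0)
top dark 203.0 ((593.9657592773438, 294.9246520996094), (19.733083724975586, 14.080102920532227), 83.9909896850586)
top dark 199.0 ((592.4882202148438, 255.4470672607422), (19.52374267578125, 15.293599128723145), 77.47119140625)
top dark 235.5 
[... 2490 characters left out ...]
, 86.0), 90.0)
side dark 2377.0 ((622.787841796875, 178.490234375), (31.08015251159668, 91.84358978271484), 12.094757080078125)
side dark 267.0 ((309.0, 112.0), (14.0, 24.0), 90.0)
side dark 494.0 ((502.52996826171875, 58.209999084472656), (45.53767776489258, 41.71929931640625), 81.8698959350586)
side dark 158.0 ((511.0919494628906, 29.25436782836914), (31.398046493530273, 10.807963371276855), 8.426968574523926)
side dark 214.5 ((424.4840087890625, 38.5880126953125), (5.99266242980957, 46.4207763671875), 10.30484676361084)
side dark 3275.0 ((601.6537475585938, 112.48943328857422), (56.582027435302734, 224.14276123046875), 16.04900360107422)
side dark 248.0 ((517.5, 10.5), (21.0, 39.0), 90.0)
```

View pics/c1.png

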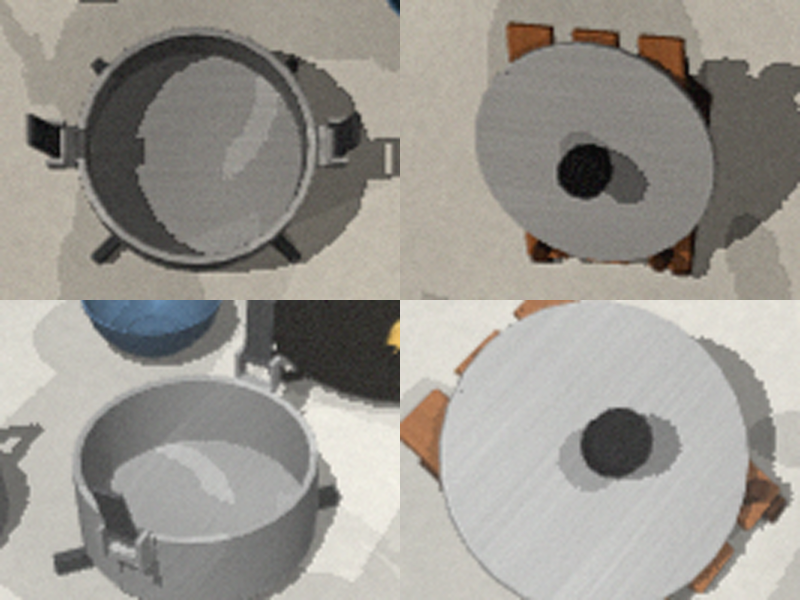

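The crop confirms the steel pot, with its rim ring centred at about top (331,219). Its clip brackets sit left and right at (286,217) and (375,216), and both clips lean outward. The lid's knob is at top (181,231), offset towards the robot, so the stand's slope faces the robot. Next I'll measure.

```bash
python3 - <<'E'
from h import *
np.set_printoptions(precision=4,suppress=True)
# cobs
for nm,a,b in(("cob1(far)",(472.3,218.2),(334.8,152.8)),("cob2(near)",(452.2,255.1),(358.3,170.8)),("knob",(181.5,231.5),(206.5,332.5)),("pot rim",(331,219.2),(280,218.2)),("clipL hinge",(286.5,217.5),(256,248)),("clipR hinge",(375,216.5),(302,188))):
    print(nm,*tri(a,b), onz("top",*a,0.046))
t=cv2.imread("pics/top0.png")
h=cv2.cvtColor(t,cv2.COLOR_BGR2HSV);m=cv2.inRange(h,(15,100,60),(35,255,255))
for q in cv2.findContours(m,cv2.RETR_EXTERNAL,cv2.CHAIN_APPROX_NONE)[0]:
    if 600<cv2.contourArea(q)<900:
        vx,vy,x,y=cv2.fitLine(q,cv2.DIST_L2,0,.01,.01).ravel()
        p,r=[onz("top",x+s*22*vx,y+s*22*vy,.045) for s in(-1,1)]
        d=r-p;print("cob",(p+r)/2,"axis deg",np.degrees(np.arctan2(d[1],d[0])))
# lid + pot rim ellipses: edge search along rays from a centre
def radial(img,c,r0,r1,sgn):
    g=cv2.GaussianBlur(cv2.cvtColor(img,cv2.COLOR_BGR2GRAY),(0,0),1).astype(np.float32);P=[]
    for a in np.arange(0,2*np.pi,.05):
        rr=np.arange(r0,r1,.25); x=(c[0]+rr*np.cos(a)).astype(np.float32);y=(c[1]+rr*np.sin(a)).astype(np.float32)
        v=cv2.remap(g,x[None],y[None],cv2.INTER_LINEAR)[0];d=abs(np.gradient(v));k=d.argmax()
        if d[k]>1.2:P.append((x[k],y[k]))
    P=np.array(P,np.float32)
    for _ in range(4):
        e=cv2.fitEllipseAMS(P)
        th=np.radians(e[2]);D=(P-e[0])@np.array([[np.cos(th),-np.sin(th)],[np.sin(th),np.cos(th)]])
        res=abs(np.hypot(D[:,0]/(e[1][0]/2),D[:,1]/(e[1][1]/2))-1);P=P[res<max(np.median(res)*2.5,.01)]
    return e,len(P),np.median(res)
s=cv2.imread("pics/side0.png")
for nm,im,c,a,b in(("lid top",t,(184.5,225.5),33,46),("lid side",s,(200,336),42,60)):
    print(nm,radial(im,c,a,b,1))
for nm,c,z in(("kettle",(292,148),.05),("bowl",(416,158),.05),("mill",(250,300),.1),("timer",(398,298),.05)): print(nm,onz("top",*c,z))
E
```

```text
cob1(far) [ 0.5871 -0.376   0.0426] 0.001459249691374208 [ 0.5859 -0.3752  0.046 ]
cob2(near) [ 0.4932 -0.3233  0.0446] 0.00037129061267526255 [ 0.4929 -0.323   0.046 ]
knob [0.5396 0.3342 0.1121] 0.00018626302280373754 [0.5486 0.3535 0.046 ]
pot rim [ 0.5769 -0.0209  0.0832] 0.002946716814814255 [ 0.5817 -0.0218  0.046 ]
clipL hinge [0.5804 0.0875 0.082 ] 0.0020262066790655508 [0.5855 0.09   0.046 ]
clipR hinge [ 0.5769 -0.1283  0.0975] 0.007174794123509213 [ 0.589  -0.1321  0.046 ]
cob [ 0.4933 -0.3216  0.045 ] axis deg -101.11204172043988
cob [ 0.5861 -0.3757  0.045 ] axis deg -124.46369735065446
lid top (((183.99290466308594, 224.2035675048828), (71.99746704101562, 84.05331420898438), 132.3788299560547), 76, np.float64(0.008199284965283882))
lid side (((202.39712524414062, 336.56829833984375), (103.59609985351562, 112.05621337890625), 90.12406921386719), 105, np.float64(0.027453994260818515))
kettle [0.7639 0.0782 0.05  ]
bowl [ 0.7388 -0.2362  0.05  ]
mill [0.3787 0.1692 0.1   ]
timer [ 0.386 -0.187  0.05 ]
```

```bash
python3 - <<'E'
from h import *
np.set_printoptions(precision=4,suppress=True)
t=cv2.imread("pics/top0.png");s=cv2.imread("pics/side0.png")
def ridge(im,c,f,z):
    g=cv2.GaussianBlur(cv2.cvtColor(im,cv2.COLOR_BGR2GRAY),(0,0),.8).astype(np.float32);P=[]
    for a in np.arange(0,2*np.pi,.05):
        rr=np.arange(*f,.2);x=(c[0]+rr*np.cos(a)).astype(np.float32);y=(c[1]+rr*np.sin(a)).astype(np.float32)
        v=cv2.remap(g,x[None],y[None],cv2.INTER_LINEAR)[0];k=v[2:-2].argmax()+2
        if 2<k<len(v)-3:P.append((x[k],y[k]))
    W=np.array([onz("top",*p,z)[:2] for p in P]);A=np.ones(len(W),bool)
    for _ in range(6):
        M=np.c_[2*W[A],np.ones(A.sum())];q=np.linalg.lstsq(M,(W[A]**2).sum(1),rcond=None)[0];r=np.sqrt(q[2]+q[:2]@q[:2])
        e=abs(np.linalg.norm(W-q[:2],axis=1)-r);A=e<max(.002,np.median(e)*2)
    return q[:2],r,A.sum(),len(W)
for c in((331,219),(332,220)): print("pot rim circle (exp r .0935)",ridge(t,c,(34,45),.095))
# stand yaw
f=lambda x,y:(120+(x-400)/3.0075,175+y/3)
L,R=onz("top",*f(508,22),.138),onz("top",*f(686,38),.138);d=L-R
print("stand high edge",L,R,np.linalg.norm(d),"yaw",np.degrees(np.arctan2(-d[0],d[1])))
# lid: mask edge by plane backprojection
K=tri((181.5,231.5),(206.5,332.5))[0]
for yaw in(-15,-10,-5,0,5):
    a=np.radians(yaw);n=np.array([-np.sin(.61)*np.cos(a),-np.sin(.61)*np.sin(a),np.cos(.61)])
    C=K-.025*n;print(yaw,n,proj("top",C),proj("side",C))
print(proj("top",[.58,.0,0]),cam("top")[0][0,0])
E
```

```text
pot rim circle (exp r .0935) (array([ 0.5792, -0.0114]), np.float64(0.09904577058374592), np.int64(57), 90)
pot rim circle (exp r .0935) (array([ 0.5795, -0.0115]), np.float64(0.09901375761630676), np.int64(56), 85)
stand high edge [0.6524 0.3914 0.138 ] [0.6402 0.2514 0.138 ] 0.1405631233249059 yaw -4.99574107112131
-15 [-0.5533  0.1483  0.8196] [185.6402 226.979 ] [203.1757 334.287 ]
-10 [-0.5642  0.0995  0.8196] [185.1424 226.8661] [202.6794 334.7378]
-5 [-0.5707  0.0499  0.8196] [184.6352 226.7969] [202.2244 335.2185]
0 [-0.5729 -0.      0.8196] [184.1225 226.7722] [201.814  335.7257]
5 [-0.5707 -0.0499  0.8196] [183.6081 226.7919] [201.4514 336.2557]
[322.4308 222.6619] 501.32997607955934
```

Stovetop is z = 0, and the cob heights (44) and knob height (112) match what they should be. I'll write a small planner that turns waypoints into tool-axis rows.

```bash
cat > plan.py <<'E'
from h import *
from scipy.spatial.transform import Rotation as Ro
def down(a): a=np.radians(a);return np.array([[-np.sin(a),np.cos(a),0],[np.cos(a),np.sin(a),0],[0,0,-1]]).T
def plan(wps,L=.159,start=None):
    """wps: (grasp point, R, label). prints per-call tool shift + turn (units 6 deg)"""
    s=monitor.get_obs();p,R=s["position"],s["tool_rot"]
    if start: p,R=start
    for g,Rt,lab in wps:
        pt=np.array(g)-L*Rt[:,2]
        rv=Ro.from_matrix(Rt@R.T).as_rotvec()
        n=max(1,int(np.ceil(max(np.linalg.norm(pt-p)/.19,np.degrees(np.linalg.norm(rv))/33))))
        for i in range(n):
            p2=p+(pt-p)/(n-i);rvr=Ro.from_matrix(Rt@R.T).as_rotvec()/(n-i);R2=Ro.from_rotvec(rvr).as_matrix()@R
            d=R.T@(p2-p);w=np.degrees(Ro.from_matrix(R.T@R2).as_rotvec())/6
            print(lab,"%.3f %.3f %.3f %.2f %.2f %.2f"%(*d,*w));p,R=p2,R2
E
python3 - <<'E'
from plan import *
D=down
plan([((.493,-.322,.19),D(-11),"above cob2"),((.493,-.322,.052),D(-11),"down"),((.493,-.322,.215),D(-11),"lift")])
E
```

```text
above cob2 0.172 -0.074 0.028 -0.01 -0.00 -4.83
above cob2 0.187 0.019 0.028 -0.01 -0.00 -4.83
down 0.000 -0.000 0.138 -0.00 0.00 -0.00
lift -0.000 0.000 -0.163 0.00 -0.00 0.00
```

carry_out(motion="0.172 -0.074 0.028 -0.01 0 -4.83;0.172 -0.074 0.028 -0.01 0 -4.83;0.172 -0.074 0.028 -0.01 0 -4.83;0.172 -0.074 0.028 -0.01 0 -4.83;0.172 -0.074 0.028 -0.01 0 -4.83", jaw=0.09)

```text
clock: 0.52
position: [0.3616, -0.4484, 0.3759]
tool_rot: [[0.633, 0.774, 0.002], [0.774, -0.633, 0.002], [0.002, -0.0, -1.0]]
ft_force: [0.6, -0.8, -0.7]
finger_gap: 0.0902
finger_force: 0.0
```

carry_out(motion="0.187 0.019 0.028 -0.01 0 -4.83;0.187 0.019 0.028 -0.01 0 -4.83;0.187 0.019 0.028 -0.01 0 -4.83;0.187 0.019 0.028 -0.01 0 -4.83;0.187 0.019 0.028 -0.01 0 -4.83")

```text
clock: 0.93
position: [0.4959, -0.3172, 0.3479]
tool_rot: [[0.179, 0.984, 0.002], [0.984, -0.179, 0.001], [0.002, 0.002, -1.0]]
ft_force: [1.1, 0.0, -0.3]
finger_gap: 0.0903
finger_force: 0.0
```

```bash
python3 - <<'E'
from plan import *
D=down
plan([((.493,-.322,.19),D(-11),"above cob2"),((.493,-.322,.052),D(-11),"down")])
s=monitor.get_obs();print(s["clock"],s["q"],s["position"])
E
```

```text
above cob2 -0.005 -0.002 -0.001 0.02 -0.02 0.11
down 0.000 -0.000 0.138 0.00 -0.00 0.00
0.9333 [ 39.809325    25.78373376 -17.30468775  98.3580255    8.72029843
  57.09132844   9.07642658] [ 0.49585714 -0.31724168  0.34792714]
```

carry_out(motion="-0.005 -0.002 0.035 0 0 0.1;-0.005 -0.002 0.07 0 0 0.1;-0.005 -0.002 0.1 0 0 0.1;-0.005 -0.002 0.125 0 0 0.1;-0.005 -0.002 0.136 0 0 0.1")

```text
clock: 1.35
position: [0.4889, -0.3257, 0.209]
tool_rot: [[0.201, 0.98, -0.003], [0.98, -0.201, 0.001], [0.001, -0.003, -1.0]]
ft_force: [-0.1, 0.5, -0.1]
finger_gap: 0.09
finger_force: 0.0
```

carry_out(motion="0 0 0 0 0 0;0 0 0 0 0 0;0 0 0 0 0 0;0 0 0 0 0 0;0 0 0 0 0 0", jaw=0.02, grip_force=30)

```text
clock: 1.77
position: [0.4907, -0.3267, 0.2142]
tool_rot: [[0.202, 0.979, 0.004], [0.979, -0.202, -0.003], [-0.002, 0.004, -1.0]]
ft_force: [0.1, -0.2, 0.2]
finger_gap: 0.0613
finger_force: 0.0
```

carry_out(motion="0 0 -0.005 0 0 0;0 0 -0.01 0 0 0;0 0 -0.03 0 0 0;0 0 -0.06 0 0 0;0 0 -0.1 0 0 0")

```text
clock: 2.18
position: [0.4892, -0.3259, 0.3124]
tool_rot: [[0.201, 0.98, -0.002], [0.98, -0.201, 0.001], [0.0, -0.002, -1.0]]
ft_force: [1.4, -0.4, -0.8]
finger_gap: 0.0277
finger_force: 0.0
```

```bash
python3 - <<'E'
from plan import *
D=down;P=np.array([.576,-.0205]);u=np.array([np.cos(np.radians(30)),-np.sin(np.radians(30))])
g=P-.033*u
plan([((*(.493,-.322),.215),D(-11),"lift"),((*g,.215),D(-30),"over"),((*g,.066),D(-30),"in")])
s=monitor.get_obs();print(s["clock"],s["finger_gap"],s["position"],s["ft_force"])
save("side","s1.png")
E
```

```text
lift 0.005 0.003 -0.062 -0.02 -0.00 -0.10
over 0.161 -0.004 0.000 -0.00 -0.00 1.58
over 0.158 -0.030 0.000 -0.00 -0.00 1.58
in 0.000 0.000 0.149 0.00 0.00 0.00
2.1833 0.027656225386963735 [ 0.48918216 -0.32585647  0.31244197] [ 1.36682821 -0.43013664 -0.77682383]
```

carry_out(motion="0.005 0.002 0 0 0 0;0.005 0.002 0 0 0 0;0.005 0.002 0 0 0 0;0.005 0.002 0 0 0 0;0.005 0.002 0 0 0 0", jaw=0.075)

```text
clock: 2.65
position: [0.4926, -0.3217, 0.3116]
tool_rot: [[0.202, 0.979, -0.0], [0.979, -0.202, -0.0], [-0.0, -0.0, -1.0]]
ft_force: [0.4, -0.2, -0.2]
finger_gap: 0.0528
finger_force: 0.0
```

carry_out(motion="0 0 0 0 0 0;0 0 0 0 0 0;0 0 0 0 0 0;0 0 0 0 0 0;0 0 0 0 0 0")

```text
clock: 3.07
position: [0.4931, -0.3218, 0.3126]
tool_rot: [[0.202, 0.979, 0.001], [0.979, -0.202, -0.001], [-0.001, 0.002, -1.0]]
ft_force: [0.2, 0.6, 0.7]
finger_gap: 0.0752
finger_force: 0.0
```

```bash
python3 - <<'E'
from plan import *
s=monitor.get_obs();print(s["clock"],s["finger_gap"],s["position"])
t=save("top","t1.png")[:,:,::-1].copy()
h=cv2.cvtColor(t,cv2.COLOR_BGR2HSV);m=cv2.inRange(h,(15,100,60),(35,255,255))
for q in cv2.findContours(m,cv2.RETR_EXTERNAL,cv2.CHAIN_APPROX_NONE)[0]:
    if 80<cv2.contourArea(q)<900: print(cv2.minAreaRect(q))
s=cv2.imread("pics/side0.png");s1=cv2.imread("pics/s1.png")
cv2.imwrite("pics/v1.png",np.hstack([cv2.resize(t[130:330,390:540],(400,533)),cv2.resize(s1[90:250,280:400],(400,533))]))
E
```

```text
3.0667 0.07520110187207009 [ 0.49306432 -0.32177777  0.31261328]
((441.52996826171875, 253.2899932861328), (28.567113876342773, 17.677669525146484), 8.130102157592773)
((456.5, 210.5), (17.0, 13.0), 90.0)
```

View pics/v1.png

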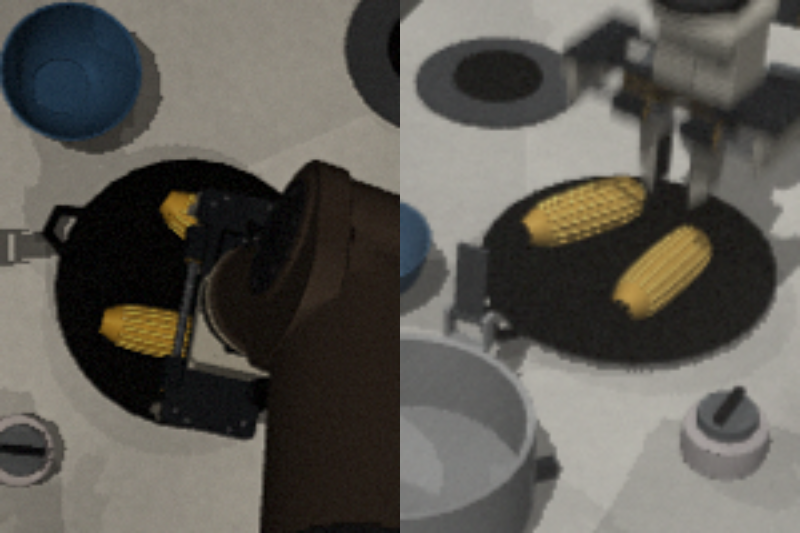

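The cob is untouched (its end is still at 427 px) and the gripper is centred over it. The first close was simply too short.

carry_out(motion="0 0 0.03 0 0 0;0 0 0.06 0 0 0;0 0 0.085 0 0 0;0 0 0.1 0 0 0;0 0 0.101 0 0 0")

```text
clock: 3.53
position: [0.492, -0.3213, 0.2086]
tool_rot: [[0.201, 0.979, -0.003], [0.979, -0.201, 0.001], [0.001, -0.003, -1.0]]
ft_force: [-1.0, 1.1, 0.0]
finger_gap: 0.075
finger_force: 0.0
```

carry_out(motion="0 0 0 0 0 0;0 0 0 0 0 0;0 0 0 0 0 0;0 0 0 0 0 0;0 0 0 0 0 0", jaw=0.02, grip_force=30)

```text
clock: 3.95
position: [0.4935, -0.3221, 0.2128]
tool_rot: [[0.202, 0.979, 0.003], [0.979, -0.202, -0.002], [-0.002, 0.003, -1.0]]
ft_force: [0.3, 0.8, -0.0]
finger_gap: 0.0459
finger_force: 0.0
```

carry_out(motion="0 0 0 0 0 0;0 0 0 0 0 0;0 0 0 0 0 0;0 0 0 0 0 0;0 0 0 0 0 0")

```text
clock: 4.37
position: [0.4935, -0.3221, 0.2124]
tool_rot: [[0.202, 0.979, 0.003], [0.979, -0.202, -0.002], [-0.001, 0.003, -1.0]]
ft_force: [-0.7, 0.1, 6.1]
finger_gap: 0.0401
finger_force: 30.0
```

carry_out(motion="0 0 -0.01 0 0 0;0 0 -0.035 0 0 0;0 0 -0.07 0 0 0;0 0 -0.11 0 0 0;0 0 -0.15 0 0 0")

```text
clock: 4.78
position: [0.4923, -0.3213, 0.3632]
tool_rot: [[0.201, 0.98, -0.0], [0.98, -0.201, 0.0], [-0.0, -0.0, -1.0]]
ft_force: [1.3, -1.0, -2.7]
finger_gap: 0.0399
finger_force: 30.0
```

carry_out(motion="0 0 -0.01 0 0 0;0 0 -0.015 0 0 0;0 0 -0.015 0 0 0;0 0 -0.015 0 0 0;0 0 -0.015 0 0 0")

```text
clock: 5.2
position: [0.4923, -0.3215, 0.3746]
tool_rot: [[0.202, 0.979, -0.002], [0.979, -0.202, 0.0], [0.0, -0.002, -1.0]]
ft_force: [-0.4, -0.4, -2.9]
finger_gap: 0.0393
finger_force: 30.0
```

```bash
python3 - <<'E'
from plan import *
D=down;P=np.array([.576,-.0205]);u=np.array([np.cos(np.radians(30)),-np.sin(np.radians(30))])
g=P-.033*u
plan([((*g,.215),D(-30),"over"),((*g,.066),D(-30),"in")])
s=monitor.get_obs();print(s["clock"],s["finger_gap"],s["finger_force"],s["position"],s["ft_force"])
E
```

```text
over 0.161 -0.005 0.000 -0.01 0.00 1.53
over 0.158 -0.031 0.000 -0.01 0.00 1.53
in -0.000 0.000 0.149 -0.00 0.00 0.00
5.2 0.039260264057126626 29.99553063302301 [ 0.49227557 -0.32149141  0.3746241 ] [-0.42257886 -0.38037714 -2.85065634]
```

Held (gap 40 mm, weight shown). Next I'll refine the pot centre from the rim ring while carrying the cob over.

carry_out(motion="0.03 -0.001 0 0 0 0.3;0.06 -0.002 0 0 0 0.6;0.095 -0.003 0 0 0 0.9;0.13 -0.004 0 0 0 1.2;0.161 -0.005 0 0 0 1.53")

```text
clock: 5.62
position: [0.5202, -0.1608, 0.3748]
tool_rot: [[0.356, 0.934, -0.001], [0.934, -0.356, 0.0], [-0.0, -0.001, -1.0]]
ft_force: [0.5, 0.5, -2.4]
finger_gap: 0.0399
finger_force: 30.0
```

carry_out(motion="0.036 -0.006 0 0 0 0.3;0.072 -0.012 0 0 0 0.6;0.108 -0.02 0 0 0 0.9;0.14 -0.027 0 0 0 1.25;0.158 -0.031 0 0 0 1.53")

```text
clock: 6.03
position: [0.5474, 0.0003, 0.3748]
tool_rot: [[0.498, 0.867, -0.001], [0.867, -0.498, 0.001], [0.0, -0.001, -1.0]]
ft_force: [0.2, 0.7, -1.9]
finger_gap: 0.0402
finger_force: 30.0
```

carry_out(motion="0 0 0 0 0 0;0 0 0 0 0 0")

```text
clock: 6.2
position: [0.5474, -0.0029, 0.3748]
tool_rot: [[0.497, 0.868, -0.001], [0.868, -0.497, -0.001], [-0.002, -0.001, -1.0]]
ft_force: [0.1, 0.1, -2.6]
finger_gap: 0.0394
finger_force: 30.0
```

```bash
python3 - <<'E'
from plan import *
D=down;P=np.array([.576,-.0205]);u=np.array([np.cos(np.radians(30)),-np.sin(np.radians(30))])
g=P-.033*u
plan([((*g,.215),D(-30),"over"),((*g,.066),D(-30),"in")])
# rim: outer/inner transitions along horizontal & vertical lines through the original image, subpixel
t=cv2.cvtColor(cv2.imread("pics/top0.png"),cv2.COLOR_BGR2GRAY)
print(t[230,285:300],t[230,365:380]); print(t[205,288:303],t[205,362:377])
print(t[174:190,331]);print(t[250:268,331]);print(t[174:190,322]);print(t[250:268,322])
im=save("top","t2.png")
E
```

```text
over -0.001 0.001 0.001 -0.01 0.01 0.03
in 0.000 0.000 0.149 -0.00 0.00 0.00
[130 127 131 128 129 129 115 114 109 101  51  35  39  39  34] [ 95 113 113  81  66  61  63  65  67  66  64  66  59  64  63]
[109 104 107 106  95 102 105  63  29  35  34  31  39  40  43] [ 48  49  40  96 105  80  62  62  63  65  64  66  60  65  62]
[108 105 105 111 100  90  88  67  21  27  28  32  26  28  43  47]
[ 98 103 104  93  45  75 104  98  25  27  60 125 123 122 111 112 106 108]
[105 106 107 109 103  85  87  89  49  23  24  19  25  30  30  40]
[ 43  44  49  49  64  98  99  42  27  57 115 108 109 114 108 113 109 111]
```

```bash
python3 - <<'E'
from plan import *
print(onz("top",329.7,218,.095),onz("top",290.7,218,.095)[1]-onz("top",368.4,218,.095)[1],onz("top",331,178.4,.095)[0]-onz("top",331,257.7,.095)[0])
P=onz("top",329.7,218,.095)[:2]
s=cv2.cvtColor(cv2.imread("pics/side0.png"),cv2.COLOR_BGR2GRAY)
print(proj("side",[*P,.095]),[proj("side",[P[0]+a,P[1]+b,.095]).round(1) for a,b in((.09,0),(-.09,0),(.097,0),(-.097,0))])
pl=s; 
u0=proj("side",[*P,.095]);d=proj("side",[P[0]+.09,P[1],.095])-proj("side",[P[0]-.09,P[1],.095])
for k in np.r_[np.arange(-.105,-.08,.0015),np.arange(.08,.105,.0015)]:
    x,y=proj("side",[P[0]+k,P[1],.095]);print("%.4f:%d"%(k,cv2.getRectSubPix(s,(1,1),(float(x),float(y)))[0,0]),end=" ")
E
```

```text
[ 0.57653759 -0.01819215  0.095     ] 0.1873436719470353 0.19358402579403516
[280.03001597 215.41184113] [array([247.2, 204.3]), array([314.5, 227. ]), array([244.7, 203.5]), array([317.3, 228. ])]
-0.1050:54 -0.1035:59 -0.1020:60 -0.1005:60 -0.0990:60 -0.0975:70 -0.0960:88 -0.0945:114 -0.0930:125 -0.0915:122 -0.0900:121 -0.0885:121 -0.0870:119 -0.0855:120 -0.0840:120 -0.0825:120 -0.0810:122 0.0800:67 0.0815:66 0.0830:64 0.0845:62 0.0860:61 0.0875:61 0.0890:72 0.0905:91 0.0920:107 0.0935:118 0.0950:125 0.0965:132 0.0980:140 0.0995:143 0.1010:144 0.1025:145 0.1040:146
```

carry_out(motion="0.002 0 0.035 0 0 0;0.002 0 0.07 0 0 0;0.002 0 0.105 0 0 0;0.002 0 0.13 0 0 0;0.002 0 0.143 0 0 0")

```text
clock: 6.67
position: [0.5472, -0.0049, 0.2293]
tool_rot: [[0.502, 0.865, -0.004], [0.865, -0.502, -0.002], [-0.004, -0.003, -1.0]]
ft_force: [0.5, -1.5, -2.6]
finger_gap: 0.04
finger_force: 30.0
```

carry_out(motion="0 0 0.006 0 0 0;0 0 0.006 0 0 0;0 0 0.006 0 0 0;0 0 0.006 0 0 0;0 0 0.006 0 0 0")

```text
clock: 7.08
position: [0.5494, -0.003, 0.2286]
tool_rot: [[0.5, 0.866, 0.004], [0.866, -0.5, -0.001], [0.001, 0.004, -1.0]]
ft_force: [0.2, 0.0, -2.9]
finger_gap: 0.0396
finger_force: 30.0
```

carry_out(motion="0 0 0 0 0 0;0 0 0 0 0 0;0 0 0 0 0 0;0 0 0 0 0 0;0 0 0 0 0 0", jaw=0.055)

```text
clock: 7.5
position: [0.549, -0.0027, 0.2276]
tool_rot: [[0.5, 0.866, 0.002], [0.866, -0.5, -0.001], [-0.0, 0.002, -1.0]]
ft_force: [-0.4, -0.1, -0.3]
finger_gap: 0.0553
finger_force: 0.0
```

carry_out(motion="0 0 -0.02 0 0 0;0 0 -0.05 0 0 0;0 0 -0.09 0 0 0;0 0 -0.13 0 0 0;0 0 -0.17 0 0 0")

```text
clock: 7.92
position: [0.5482, -0.0024, 0.3992]
tool_rot: [[0.5, 0.866, 0.001], [0.866, -0.5, -0.001], [-0.0, 0.001, -1.0]]
ft_force: [1.3, -1.4, -0.9]
finger_gap: 0.0548
finger_force: 0.0
```

```bash
python3 - <<'E'
from plan import *
D=down
plan([((.5865,-.3755,.19),D(-34.5),"over"),((.5865,-.3755,.052),D(-34.5),"down")])
print(monitor.get_obs()["clock"])
E
```

```text
over -0.152 0.110 0.025 0.01 0.00 0.38
over -0.148 0.116 0.025 0.01 0.00 0.38
down 0.000 0.000 0.138 0.00 0.00 0.00
7.9167
```

carry_out(motion="-0.152 0.11 0.025 0 0 0.38;-0.152 0.11 0.025 0 0 0.38;-0.152 0.11 0.025 0 0 0.38;-0.152 0.11 0.025 0 0 0.38;-0.152 0.11 0.025 0 0 0.38", jaw=0.075)

```text
clock: 8.33
position: [0.5672, -0.1948, 0.372]
tool_rot: [[0.538, 0.843, 0.001], [0.843, -0.538, -0.004], [-0.003, 0.003, -1.0]]
ft_force: [0.4, 0.1, 0.1]
finger_gap: 0.0748
finger_force: 0.0
```

carry_out(motion="-0.148 0.116 0.025 0 0 0.38;-0.148 0.116 0.025 0 0 0.38;-0.148 0.116 0.025 0 0 0.38;-0.148 0.116 0.025 0 0 0.38;-0.148 0.116 0.025 0 0 0.38")

```text
clock: 8.75
position: [0.5856, -0.382, 0.3468]
tool_rot: [[0.571, 0.821, -0.0], [0.821, -0.571, -0.004], [-0.003, 0.002, -1.0]]
ft_force: [-1.5, -0.1, 0.1]
finger_gap: 0.075
finger_force: 0.0
```

carry_out(motion="0 0 0 0 0 0;0 0 0 0 0 0;0 0 0 0 0 0")

```text
clock: 9.0
position: [0.5873, -0.3752, 0.3477]
tool_rot: [[0.566, 0.824, 0.002], [0.824, -0.566, -0.0], [0.001, 0.001, -1.0]]
ft_force: [0.4, 0.8, -0.4]
finger_gap: 0.0749
finger_force: 0.0
```

```bash
python3 - <<'E'
from plan import *
D=down
plan([((.5865,-.3755,.19),D(-34.5),"over"),((.5865,-.3755,.052),D(-34.5),"down")])
t=save("top","t3.png")[:,:,::-1]
h=cv2.cvtColor(t,cv2.COLOR_BGR2HSV);m=cv2.inRange(h,(15,100,50),(35,255,255))
for q in cv2.findContours(m,cv2.RETR_EXTERNAL,cv2.CHAIN_APPROX_NONE)[0]:
    if 80<cv2.contourArea(q)<900:
        r=cv2.minAreaRect(q);print(r,onz("top",*r[0],.046))
E
```

```text
over -0.001 -0.001 -0.001 0.01 -0.01 -0.00
down 0.000 -0.000 0.138 0.00 -0.00 0.00
((323.0769348144531, 231.61541748046875), (48.37354278564453, 17.612932205200195), 29.744882583618164) [ 0.5501218  -0.00210999  0.046     ]
((460.8088073730469, 210.98529052734375), (22.6378116607666, 17.66435432434082), 30.963756561279297) [ 0.60403682 -0.34700522  0.046     ]
```

Cob 2 lies in the pot at (0.550,-0.002), as planned. Now the second cob.

carry_out(motion="0 0 0.035 0 0 0;0 0 0.07 0 0 0;0 0 0.105 0 0 0;0 0 0.13 0 0 0;0 0 0.137 0 0 0")

```text
clock: 9.47
position: [0.5863, -0.3738, 0.2068]
tool_rot: [[0.565, 0.825, -0.004], [0.825, -0.565, 0.002], [-0.0, -0.005, -1.0]]
ft_force: [-0.7, 0.2, -0.4]
finger_gap: 0.0749
finger_force: 0.0
```

carry_out(motion="0 0 0 0 0 0;0 0 0 0 0 0;0 0 0 0 0 0;0 0 0 0 0 0;0 0 0 0 0 0", jaw=0.02)

```text
clock: 9.88
position: [0.5878, -0.3767, 0.2128]
tool_rot: [[0.567, 0.824, 0.004], [0.824, -0.567, -0.003], [0.0, 0.005, -1.0]]
ft_force: [-0.7, 0.6, 1.0]
finger_gap: 0.0464
finger_force: 0.0
```

carry_out(motion="0 0 0 0 0 0;0 0 0 0 0 0;0 0 0 0 0 0;0 0 0 0 0 0;0 0 0 0 0 0")

```text
clock: 10.3
position: [0.5875, -0.3766, 0.2122]
tool_rot: [[0.567, 0.824, 0.003], [0.824, -0.567, -0.002], [-0.0, 0.003, -1.0]]
ft_force: [-2.1, -0.3, 7.4]
finger_gap: 0.0397
finger_force: 30.0
```

carry_out(motion="0 0 -0.01 0 0 0;0 0 -0.035 0 0 0;0 0 -0.07 0 0 0;0 0 -0.11 0 0 0;0 0 -0.15 0 0 0")

```text
clock: 10.72
position: [0.5866, -0.3761, 0.3627]
tool_rot: [[0.567, 0.824, 0.001], [0.824, -0.567, -0.001], [-0.0, 0.001, -1.0]]
ft_force: [0.7, -0.8, -0.3]
finger_gap: 0.0395
finger_force: 30.0
```

carry_out(motion="0 0 -0.01 0 0 0;0 0 -0.015 0 0 0;0 0 -0.015 0 0 0;0 0 -0.015 0 0 0;0 0 -0.015 0 0 0")

```text
clock: 11.13
position: [0.5865, -0.3761, 0.3737]
tool_rot: [[0.567, 0.824, -0.002], [0.824, -0.567, 0.0], [-0.001, -0.002, -1.0]]
ft_force: [-1.1, -0.6, -2.2]
finger_gap: 0.0402
finger_force: 30.0
```

```bash
python3 - <<'E'
from plan import *
D=down;P=np.array([.5765,-.018]);u=np.array([np.cos(np.radians(30)),-np.sin(np.radians(30))])
g=P+.034*u
plan([((*g,.215),D(-30),"over"),((*g,.066),D(-30),"in")])
s=monitor.get_obs();print(s["clock"],s["finger_gap"],s["finger_force"],s["position"],s["ft_force"])
E
```

```text
over 0.146 -0.089 -0.000 -0.01 0.00 -0.38
over 0.149 -0.083 -0.000 -0.01 0.00 -0.38
in 0.000 0.000 0.149 -0.00 -0.00 0.00
11.1333 0.04017359893881526 29.98669809778221 [ 0.58649253 -0.37605384  0.37369157] [-1.07620613 -0.58093994 -2.24115324]
```

carry_out(motion="0.027 -0.016 0 0 0 -0.07;0.054 -0.033 0 0 0 -0.14;0.085 -0.052 0 0 0 -0.22;0.116 -0.071 0 0 0 -0.3;0.146 -0.089 0 0 0 -0.38")

```text
clock: 11.55
position: [0.5959, -0.2037, 0.3738]
tool_rot: [[0.534, 0.846, -0.001], [0.846, -0.534, -0.0], [-0.001, -0.001, -1.0]]
ft_force: [0.9, -0.4, -1.6]
finger_gap: 0.0398
finger_force: 30.0
```

carry_out(motion="0.033 -0.018 0 0 0 -0.08;0.066 -0.036 0 0 0 -0.16;0.1 -0.055 0 0 0 -0.25;0.132 -0.073 0 0 0 -0.33;0.149 -0.083 0 0 0 -0.38")

```text
clock: 11.97
position: [0.6053, -0.0297, 0.374]
tool_rot: [[0.495, 0.869, -0.001], [0.869, -0.495, 0.002], [0.001, -0.002, -1.0]]
ft_force: [0.4, 1.5, -1.3]
finger_gap: 0.0398
finger_force: 30.0
```

carry_out(motion="0 0 0 0 0 0;0 0 0 0 0 0;0 0 0 0 0 0")

```text
clock: 12.22
position: [0.6057, -0.0362, 0.3742]
tool_rot: [[0.5, 0.866, -0.001], [0.866, -0.5, -0.002], [-0.002, 0.0, -1.0]]
ft_force: [0.2, -0.6, -0.0]
finger_gap: 0.0396
finger_force: 30.0
```

```bash
python3 - <<'E'
from plan import *
D=down;P=np.array([.5765,-.018]);u=np.array([np.cos(np.radians(30)),-np.sin(np.radians(30))])
g=P+.034*u
plan([((*g,.215),D(-30),"over"),((*g,.066),D(-30),"in")])
E
```

```text
over 0.001 -0.000 0.000 0.00 0.02 -0.00
in 0.000 0.000 0.149 0.00 0.00 -0.00
```

carry_out(motion="0.001 0 0.035 0 0 0;0.001 0 0.07 0 0 0;0.001 0 0.105 0 0 0;0.001 0 0.13 0 0 0;0.001 0 0.143 0 0 0")

```text
clock: 12.63
position: [0.605, -0.037, 0.2282]
tool_rot: [[0.502, 0.865, -0.004], [0.865, -0.502, -0.002], [-0.004, -0.003, -1.0]]
ft_force: [-0.7, -1.2, -0.8]
finger_gap: 0.0396
finger_force: 30.0
```

carry_out(motion="0 0 0.005 0 0 0;0 0 0.005 0 0 0;0 0 0.005 0 0 0;0 0 0.005 0 0 0;0 0 0.005 0 0 0")

```text
clock: 13.05
position: [0.6072, -0.0348, 0.2289]
tool_rot: [[0.5, 0.866, 0.004], [0.866, -0.5, -0.001], [0.001, 0.004, -1.0]]
ft_force: [-0.1, -0.2, -1.9]
finger_gap: 0.0398
finger_force: 30.0
```

carry_out(motion="0 0 0 0 0 0;0 0 0 0 0 0;0 0 0 0 0 0;0 0 0 0 0 0;0 0 0 0 0 0", jaw=0.05)

```text
clock: 13.47
position: [0.6067, -0.0345, 0.2277]
tool_rot: [[0.5, 0.866, 0.002], [0.866, -0.5, -0.001], [-0.0, 0.002, -1.0]]
ft_force: [-0.2, -0.2, 0.7]
finger_gap: 0.0501
finger_force: 0.0
```

carry_out(motion="0 0 -0.02 0 0 0;0 0 -0.05 0 0 0;0 0 -0.09 0 0 0;0 0 -0.13 0 0 0;0 0 -0.17 0 0 0")

```text
clock: 13.88
position: [0.606, -0.0342, 0.3993]
tool_rot: [[0.5, 0.866, 0.001], [0.866, -0.5, -0.001], [-0.0, 0.001, -1.0]]
ft_force: [0.8, -0.5, 1.2]
finger_gap: 0.0499
finger_force: 0.0
```

```bash
python3 - <<'E'
from plan import *
D=down
y=np.array([.0872,.9962,0]);z=np.array([.5707,-.0499,-.8196]);z/=np.linalg.norm(z)
RL=np.c_[np.cross(y,z),y,z];K=np.array([.5396,.3342,.1121])
np.save("RL.npy",RL)
print(RL)
plan([((.48,.2,.30),D(85),"turn"),(K-.08*z,RL,"pre"),(K,RL,"grasp")])
print(monitor.get_obs()["clock"],monitor.get_obs()["q"])
E
```

```text
[[-0.81651301  0.0872      0.57071922]
 [ 0.07147153  0.9962     -0.04990168]
 [-0.57290191  0.         -0.8196276 ]]
turn 0.035 -0.057 -0.015 0.00 0.00 -4.79
turn 0.058 -0.033 -0.015 0.00 0.00 -4.79
turn 0.066 -0.001 -0.015 0.00 0.00 -4.79
turn 0.059 0.031 -0.015 0.00 0.00 -4.79
pre 0.045 0.069 0.076 -0.00 -2.91 0.00
pre 0.065 0.069 0.059 -0.00 -2.91 0.00
grasp 0.000 0.000 0.080 -0.00 0.00 -0.00
13.8833 [ 10.53118349  24.78701512 -17.6799904   92.03977536   8.19534618
  64.39001908 -39.13483642]
```

carry_out(motion="0.035 -0.057 -0.015 0 0 -4.79;0.035 -0.057 -0.015 0 0 -4.79;0.035 -0.057 -0.015 0 0 -4.79;0.035 -0.057 -0.015 0 0 -4.79;0.035 -0.057 -0.015 0 0 -4.79", jaw=0.065)

```text
clock: 14.3
position: [0.5742, 0.0249, 0.4127]
tool_rot: [[0.015, 1.0, 0.002], [1.0, -0.015, -0.001], [-0.001, 0.002, -1.0]]
ft_force: [0.1, -0.3, -0.3]
finger_gap: 0.0649
finger_force: 0.0
```

carry_out(motion="0.058 -0.033 -0.015 0 0 -4.79;0.058 -0.033 -0.015 0 0 -4.79;0.058 -0.033 -0.015 0 0 -4.79;0.058 -0.033 -0.015 0 0 -4.79;0.058 -0.033 -0.015 0 0 -4.79")

```text
clock: 14.72
position: [0.5426, 0.0832, 0.4272]
tool_rot: [[-0.464, 0.886, 0.001], [0.886, 0.464, -0.001], [-0.002, 0.001, -1.0]]
ft_force: [-0.2, 0.1, -0.6]
finger_gap: 0.0653
finger_force: 0.0
```

carry_out(motion="0.066 -0.001 -0.015 0 0 -4.79;0.066 -0.001 -0.015 0 0 -4.79;0.066 -0.001 -0.015 0 0 -4.79;0.066 -0.001 -0.015 0 0 -4.79;0.066 -0.001 -0.015 0 0 -4.79")

```text
clock: 15.13
position: [0.5114, 0.1411, 0.442]
tool_rot: [[-0.831, 0.557, 0.001], [0.557, 0.831, -0.001], [-0.002, -0.0, -1.0]]
ft_force: [1.6, -0.3, -0.5]
finger_gap: 0.0649
finger_force: 0.0
```

carry_out(motion="0.059 0.031 -0.015 0 0 -4.79;0.059 0.031 -0.015 0 0 -4.79;0.059 0.031 -0.015 0 0 -4.79;0.059 0.031 -0.015 0 0 -4.79;0.059 0.031 -0.015 0 0 -4.79")

```text
clock: 15.55
position: [0.4798, 0.1996, 0.4567]
tool_rot: [[-0.996, 0.091, 0.001], [0.091, 0.996, -0.001], [-0.001, -0.001, -1.0]]
ft_force: [0.9, 0.4, -0.1]
finger_gap: 0.065
finger_force: 0.0
```

```bash
python3 - <<'E'
from plan import *
RL=np.load("RL.npy");z=RL[:,2];K=np.array([.5396,.3342,.1121])
plan([(K-.08*z,RL,"pre"),(K,RL,"grasp")])
print(monitor.get_obs()["clock"],monitor.get_obs()["q"])
t=save("top","t4.png")[:,:,::-1]
h=cv2.cvtColor(t,cv2.COLOR_BGR2HSV);m=cv2.inRange(h,(15,100,40),(35,255,255))
for q in cv2.findContours(m,cv2.RETR_EXTERNAL,cv2.CHAIN_APPROX_NONE)[0]:
    if 80<cv2.contourArea(q)<2000:
        r=cv2.minAreaRect(q);print(r,onz("top",*r[0],.046))
E
```

```text
pre 0.045 0.070 0.074 -0.01 -2.91 -0.02
pre 0.065 0.070 0.057 -0.01 -2.91 -0.02
grasp 0.000 0.000 0.080 0.00 0.00 -0.00
15.55 [  8.40236852  19.24559967 -48.05872427  97.38763171  15.21588847
  70.14624296  41.48867912]
((322.77691650390625, 231.51541137695312), (48.49757766723633, 17.73696517944336), 29.744882583618164) [ 0.55037068 -0.00135746  0.046     ]
((335.36322021484375, 208.64622497558594), (48.855674743652344, 17.483144760131836), 29.05460548400879) [ 0.6085835  -0.03266634  0.046     ]
((174.04672241210938, 112.22492980957031), (21.837120056152344, 28.991378784179688), 73.0724868774414) [0.85917409 0.384385   0.046     ]
((144.0, 90.0), (32.0, 54.0), 90.0) [0.91882878 0.46500774 0.046     ]
```

carry_out(motion="0.045 0.07 0.074 0 -2.91 0;0.045 0.07 0.074 0 -2.91 0;0.045 0.07 0.074 0 -2.91 0;0.045 0.07 0.074 0 -2.91 0;0.045 0.07 0.074 0 -2.91 0")

```text
clock: 16.02
position: [0.4398, 0.2741, 0.3819]
tool_rot: [[-0.95, 0.092, 0.298], [0.088, 0.996, -0.028], [-0.3, -0.001, -0.954]]
ft_force: [0.1, -0.2, -0.0]
finger_gap: 0.0649
finger_force: 0.0
```

carry_out(motion="0.065 0.07 0.057 0 -2.91 0;0.065 0.07 0.057 0 -2.91 0;0.065 0.07 0.057 0 -2.91 0;0.065 0.07 0.057 0 -2.91 0;0.065 0.07 0.057 0 -2.91 0")

```text
clock: 16.43
position: [0.3999, 0.3506, 0.3065]
tool_rot: [[-0.815, 0.089, 0.572], [0.075, 0.996, -0.047], [-0.574, 0.005, -0.819]]
ft_force: [-0.7, 1.2, 0.7]
finger_gap: 0.0653
finger_force: 0.0
```

carry_out(motion="0 0 0 0 0 0;0 0 0 0 0 0;0 0 0 0 0 0")

```text
clock: 16.68
position: [0.4043, 0.3456, 0.3096]
tool_rot: [[-0.815, 0.094, 0.572], [0.077, 0.996, -0.054], [-0.574, -0.0, -0.819]]
ft_force: [-0.1, 1.2, -0.1]
finger_gap: 0.0652
finger_force: 0.0
```

```bash
python3 - <<'E'
from plan import *
RL=np.load("RL.npy");z=RL[:,2];K=np.array([.5396,.3342,.1121])
plan([(K-.08*z,RL,"pre"),(K,RL,"grasp")])
print(monitor.get_obs()["clock"],monitor.get_obs()["q"])
s=save("side","s5.png")[:,:,::-1];t=save("top","t5.png")[:,:,::-1]
cv2.imwrite("pics/v5.png",np.hstack([cv2.resize(s[220:420,80:280],(400,400)),cv2.resize(t[130:330,90:290],(400,400))]))
E
```

```text
pre 0.002 0.000 0.001 -0.04 0.02 -0.05
grasp 0.000 0.000 0.080 -0.00 0.00 0.00
16.6833 [-30.29108563  23.45318349 -33.93581847 118.84431953  67.88391648
  48.95639262 -26.6106161 ]
```

View pics/v5.png

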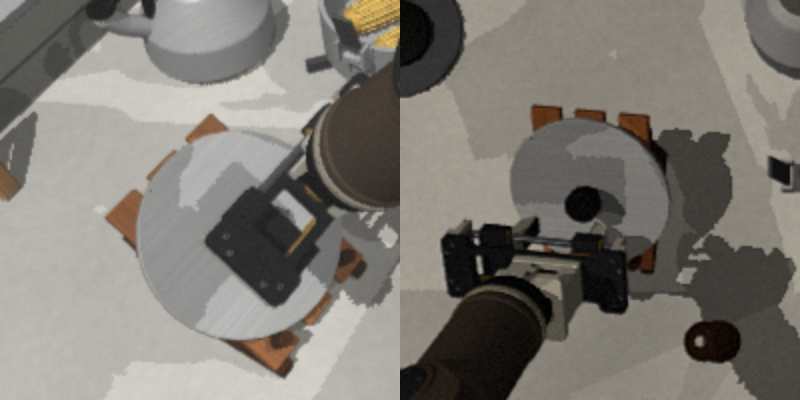

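Both cobs show in the pot. The gripper is aligned along the lid's axis behind the knob (crop 582,204), so I'll approach and grip.

carry_out(motion="0.002 0 0.02 0 0 0;0.002 0 0.04 0 0 0;0.002 0 0.06 0 0 0;0.002 0 0.072 0 0 0;0.002 0 0.079 0 0 0")

```text
clock: 17.2
position: [0.4477, 0.3415, 0.2422]
tool_rot: [[-0.816, 0.092, 0.571], [0.074, 0.996, -0.054], [-0.574, -0.002, -0.819]]
ft_force: [-0.3, -0.4, -0.2]
finger_gap: 0.0651
finger_force: 0.0
```

carry_out(motion="0 0 0 0 0 0;0 0 0 0 0 0;0 0 0 0 0 0;0 0 0 0 0 0;0 0 0 0 0 0", jaw=0.02, grip_force=40)

```text
clock: 17.62
position: [0.4459, 0.343, 0.2439]
tool_rot: [[-0.815, 0.088, 0.573], [0.072, 0.996, -0.052], [-0.575, -0.001, -0.818]]
ft_force: [-1.9, -2.7, 6.3]
finger_gap: 0.0386
finger_force: 40.0
```

carry_out(motion="0 0 0 0 0 0;0 0 0 0 0 0;0 0 0 0 0 0;0 0 0 0 0 0")

```text
clock: 17.95
position: [0.4458, 0.343, 0.2439]
tool_rot: [[-0.815, 0.088, 0.573], [0.071, 0.996, -0.052], [-0.575, -0.001, -0.818]]
ft_force: [-3.3, -2.3, 5.8]
finger_gap: 0.039
finger_force: 40.0
```

```bash
python3 - <<'E'
from plan import *
RL=np.load("RL.npy");z=RL[:,2]
s=monitor.get_obs();g=s["position"]+.159*s["tool_rot"][:,2];print(s["clock"],s["finger_gap"],s["finger_force"],g,s["ft_force"],s["q"])
D=down
plan([(g-.06*z,RL,"off"),((.46,.28,.30),D(85),"upright"),((.5765,-.018,.215),D(90),"over pot")])
E
```

```text
17.95 0.03900826269898201 40.0012743473053 [0.53691453 0.33479964 0.11377559] [-3.31380088 -2.29677364  5.8498754 ] [-30.24119849  31.1146898  -29.84545368 118.7324827   78.84792768
  45.43748185 -34.11720602]
off -0.001 -0.000 -0.060 -0.01 0.03 -0.00
upright -0.069 -0.031 -0.053 0.00 2.91 -0.00
upright -0.050 -0.031 -0.071 0.00 2.91 -0.00
over pot -0.071 -0.143 0.042 0.00 -0.00 -0.42
over pot -0.065 -0.146 0.042 0.00 -0.00 -0.42
```

carry_out(motion="0 0 -0.008 0 0 0;0 0 -0.02 0 0 0;0 0 -0.034 0 0 0;0 0 -0.048 0 0 0;0 0 -0.06 0 0 0")

```text
clock: 18.37
position: [0.4103, 0.3466, 0.2929]
tool_rot: [[-0.817, 0.086, 0.571], [0.07, 0.996, -0.05], [-0.573, -0.001, -0.82]]
ft_force: [0.9, 0.6, -2.5]
finger_gap: 0.0393
finger_force: 40.0
```

carry_out(motion="-0.01 -0.006 -0.012 0 0.5 0;-0.022 -0.012 -0.024 0 1.1 0;-0.036 -0.018 -0.034 0 1.7 0;-0.052 -0.025 -0.044 0 2.3 0;-0.069 -0.031 -0.053 0 2.91 0")

```text
clock: 18.78
position: [0.4336, 0.3133, 0.3764]
tool_rot: [[-0.951, 0.084, 0.297], [0.081, 0.996, -0.025], [-0.298, -0.0, -0.955]]
ft_force: [0.3, -0.6, -3.6]
finger_gap: 0.0391
finger_force: 40.0
```

carry_out(motion="-0.01 -0.006 -0.016 0 0.6 0;-0.02 -0.012 -0.031 0 1.2 0;-0.03 -0.018 -0.046 0 1.8 0;-0.04 -0.025 -0.059 0 2.4 0;-0.05 -0.031 -0.071 0 2.91 0")

```text
clock: 19.2
position: [0.4577, 0.2799, 0.4594]
tool_rot: [[-0.996, 0.086, -0.002], [0.086, 0.996, 0.0], [0.002, -0.0, -1.0]]
ft_force: [-0.2, -0.3, -4.2]
finger_gap: 0.0393
finger_force: 40.0
```

```bash
python3 - <<'E'
from plan import *
D=down
s=monitor.get_obs();print(s["clock"],s["finger_gap"],s["finger_force"],s["ft_force"],s["q"])
plan([((.5765,-.018,.24),D(90),"over pot")])
E
```

```text
19.2 0.03932851616989372 39.99963462352753 [-0.18567592 -0.33663243 -4.19839063] [ -1.49444639  20.93324064 -47.78965897  94.94871878  16.13043504
  71.40698697  32.45632033]
over pot -0.072 -0.143 0.030 0.00 -0.01 -0.41
over pot -0.066 -0.146 0.030 0.00 -0.01 -0.41
```

carry_out(motion="-0.012 -0.025 0.005 0 0 -0.07;-0.026 -0.052 0.011 0 0 -0.15;-0.042 -0.084 0.018 0 0 -0.24;-0.058 -0.115 0.024 0 0 -0.33;-0.072 -0.143 0.03 0 0 -0.41")

```text
clock: 19.62
position: [0.5175, 0.1296, 0.4281]
tool_rot: [[-0.999, 0.043, 0.002], [0.043, 0.999, -0.002], [-0.002, -0.002, -1.0]]
ft_force: [0.9, -0.2, -2.8]
finger_gap: 0.0392
finger_force: 40.0
```

carry_out(motion="-0.016 -0.034 0.007 0 0 -0.1;-0.032 -0.068 0.014 0 0 -0.2;-0.046 -0.1 0.021 0 0 -0.29;-0.058 -0.127 0.027 0 0 -0.36;-0.066 -0.146 0.03 0 0 -0.41")

```text
clock: 20.03
position: [0.5772, -0.0208, 0.3976]
tool_rot: [[-1.0, 0.004, 0.0], [0.004, 1.0, -0.002], [-0.0, -0.002, -1.0]]
ft_force: [0.8, -0.5, -2.0]
finger_gap: 0.0393
finger_force: 40.0
```

carry_out(motion="0 0 0 0 0 0;0 0 0 0 0 0;0 0 0 0 0 0;0 0 0 0 0 0")

```text
clock: 20.37
position: [0.5766, -0.0158, 0.399]
tool_rot: [[-1.0, -0.001, 0.002], [-0.001, 1.0, -0.001], [-0.002, -0.001, -1.0]]
ft_force: [-0.1, -0.2, -3.3]
finger_gap: 0.0392
finger_force: 40.0
```

```bash
python3 - <<'E'
from plan import *
D=down
s=monitor.get_obs();g=s["position"]+.159*s["tool_rot"][:,2];print(s["clock"],s["finger_gap"],g,s["ft_force"],s["tool_rot"])
plan([((.5765,-.018,.24),D(90),"over pot")])
s=save("side","s6.png")[:,:,::-1];t=save("top","t6.png")[:,:,::-1]
cv2.imwrite("pics/v6.png",np.hstack([cv2.resize(s[90:290,180:380],(400,400)),cv2.resize(t[120:320,230:430],(400,400))]))
for k in ((.097,0),(-.097,0),(0,.097),(0,-.097)):print([proj(n,[g[0]+k[0],g[1]+k[1],g[2]-.025]).round(1) for n in("side","top")])
E
```

```text
20.3667 0.03919910708316135 [ 0.57688    -0.01584304  0.24002196] [-0.06726069 -0.1765088  -3.28728745] [[-9.99997783e-01 -7.54555091e-04  1.96562525e-03]
 [-7.55615324e-04  9.99999569e-01 -5.38700308e-04]
 [-1.96521792e-03 -5.40184371e-04 -9.99997923e-01]]
over pot 0.000 -0.002 0.000 -0.01 0.02 0.01
[array([239. , 163.7]), array([329.2, 165.2])]
[array([317.6, 188.1]), array([328.8, 253.2])]
[array([254.6, 202.1]), array([284.5, 208.6])]
[array([297.2, 152.1]), array([373.7, 209. ])]
```

View pics/v6.png

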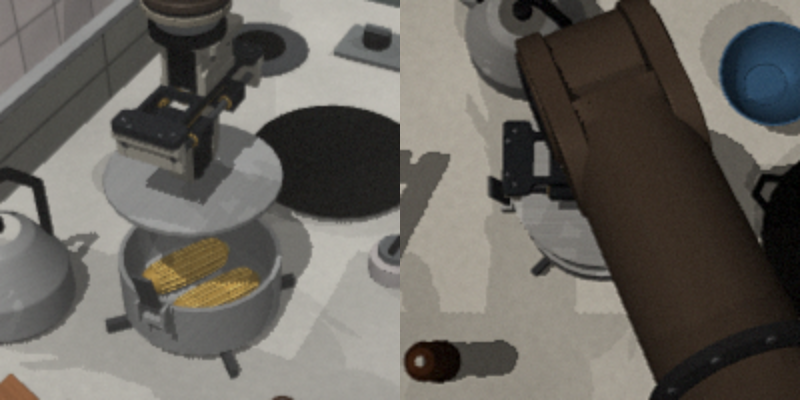

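carry_out(motion="0.001 -0.002 0.02 0 0 0;0.001 -0.002 0.045 0 0 0;0.001 -0.002 0.065 0 0 0;0.001 -0.002 0.08 0 0 0;0.001 -0.002 0.09 0 0 0")

```text
clock: 20.88
position: [0.5756, -0.0191, 0.3071]
tool_rot: [[-1.0, 0.001, -0.0], [0.001, 1.0, -0.001], [0.0, -0.001, -1.0]]
ft_force: [-0.1, -0.7, -3.2]
finger_gap: 0.0394
finger_force: 40.0
```

carry_out(motion="0 0 0 0 0 0;0 0 0 0 0 0;0 0 0 0 0 0;0 0 0 0 0 0")

```text
clock: 21.22
position: [0.5766, -0.0194, 0.3098]
tool_rot: [[-1.0, 0.002, 0.004], [0.002, 1.0, -0.001], [-0.004, -0.001, -1.0]]
ft_force: [0.4, 0.5, -2.6]
finger_gap: 0.0395
finger_force: 40.0
```

```bash
python3 - <<'E'
from plan import *
D=down
s=monitor.get_obs();g=s["position"]+.159*s["tool_rot"][:,2];print(s["clock"],g,s["ft_force"],s["tool_rot"][:,2])
plan([((.575,-.018,.131),D(90),"seat")])
s=save("side","s7.png")[:,:,::-1]
cv2.imwrite("pics/v7.png",cv2.resize(s[140:260,200:360],(800,600),interpolation=cv2.INTER_CUBIC))
E
```

```text
21.2167 [ 0.5772074  -0.01961805  0.15077788] [ 0.43049795  0.47463792 -2.55690675] [ 0.0035555  -0.00130007 -0.99999283]
seat 0.002 0.001 0.020 -0.01 0.03 -0.02
```

View pics/v7.png

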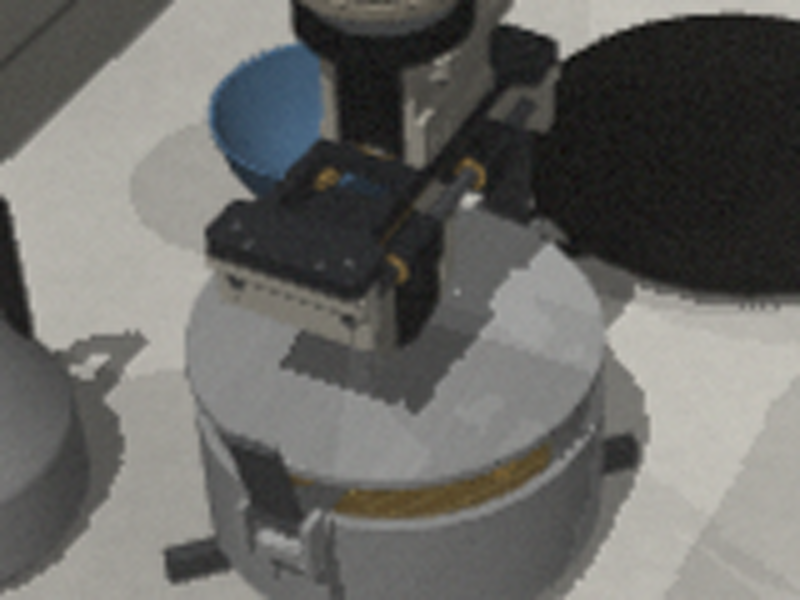

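The lid hovers about 20 mm above the rim and is centred on it: lid edges at 186/603, pot rim at about 197/600, and the clip is clear outside. Lowering gently.

carry_out(motion="0.001 0.001 0.003 0 0 0;0.001 0.001 0.006 0 0 0;0.001 0.001 0.009 0 0 0;0.001 0.001 0.011 0 0 0;0.001 0.001 0.013 0 0 0")

```text
clock: 21.68
position: [0.5752, -0.0188, 0.2951]
tool_rot: [[-1.0, 0.002, 0.001], [0.002, 1.0, -0.001], [-0.001, -0.001, -1.0]]
ft_force: [0.8, -0.1, -2.5]
finger_gap: 0.0396
finger_force: 40.0
```

carry_out(motion="0 0 0.001 0 0 0;0 0 0.002 0 0 0;0 0 0.003 0 0 0;0 0 0.004 0 0 0;0 0 0.005 0 0 0")

```text
clock: 22.1
position: [0.5753, -0.0187, 0.2905]
tool_rot: [[-1.0, 0.002, 0.002], [0.002, 1.0, -0.001], [-0.002, -0.001, -1.0]]
ft_force: [0.6, -2.0, -2.9]
finger_gap: 0.0392
finger_force: 40.0
```

carry_out(motion="0 0 0 0 0 0;0 0 0 0 0 0")

```text
clock: 22.27
position: [0.5752, -0.0187, 0.2905]
tool_rot: [[-1.0, 0.002, 0.001], [0.002, 1.0, -0.001], [-0.001, -0.001, -1.0]]
ft_force: [-0.0, -0.6, -2.8]
finger_gap: 0.0391
finger_force: 40.0
```

carry_out(motion="0 0 0.0004 0 0 0;0 0 0.0008 0 0 0;0 0 0.0012 0 0 0;0 0 0.0016 0 0 0;0 0 0.002 0 0 0")

```text
clock: 22.68
position: [0.5752, -0.0187, 0.2885]
tool_rot: [[-1.0, 0.002, 0.002], [0.002, 1.0, -0.001], [-0.002, -0.001, -1.0]]
ft_force: [-0.2, -0.2, -2.1]
finger_gap: 0.0391
finger_force: 40.0
```

carry_out(motion="0 0 0.0004 0 0 0;0 0 0.0008 0 0 0;0 0 0.0012 0 0 0;0 0 0.0016 0 0 0;0 0 0.002 0 0 0")

```text
clock: 23.1
position: [0.5752, -0.0186, 0.2872]
tool_rot: [[-1.0, 0.002, 0.002], [0.002, 1.0, -0.002], [-0.002, -0.002, -1.0]]
ft_force: [-5.1, -0.8, 11.2]
finger_gap: 0.0394
finger_force: 40.0
```

carry_out(motion="0 0 -0.0006 0 0 0;0 0 -0.0006 0 0 0;0 0 -0.0006 0 0 0")

```text
clock: 23.35
position: [0.5753, -0.0187, 0.2873]
tool_rot: [[-1.0, 0.002, 0.002], [0.002, 1.0, -0.001], [-0.002, -0.001, -1.0]]
ft_force: [-1.1, 0.2, 1.9]
finger_gap: 0.0395
finger_force: 40.0
```

carry_out(motion="0 0 0 0 0 0;0 0 0 0 0 0;0 0 0 0 0 0;0 0 0 0 0 0;0 0 0 0 0 0", jaw=0.065)

```text
clock: 23.77
position: [0.5753, -0.0187, 0.2871]
tool_rot: [[-1.0, 0.002, 0.002], [0.002, 1.0, -0.001], [-0.002, -0.001, -1.0]]
ft_force: [-0.2, 0.2, 0.1]
finger_gap: 0.0639
finger_force: 0.0
```

carry_out(motion="0 0 -0.01 0 0 0;0 0 -0.03 0 0 0;0 0 -0.06 0 0 0;0 0 -0.1 0 0 0;0 0 -0.14 0 0 0")

```text
clock: 24.18
position: [0.5745, -0.0184, 0.4289]
tool_rot: [[-1.0, 0.001, 0.0], [0.001, 1.0, -0.001], [-0.0, -0.001, -1.0]]
ft_force: [2.0, 0.1, 0.3]
finger_gap: 0.065
finger_force: 0.0
```

carry_out(motion="0.03 0.03 0 0 0 0;0.06 0.06 0 0 0 0;0.09 0.09 0 0 0 0;0.11 0.12 0 0 0 0;0.12 0.15 0 0 0 0", jaw=0)

```text
clock: 24.6
position: [0.4522, 0.1334, 0.4278]
tool_rot: [[-1.0, 0.001, 0.002], [0.001, 1.0, -0.003], [-0.002, -0.003, -1.0]]
ft_force: [0.2, 0.2, -0.6]
finger_gap: 0.0361
finger_force: 0.0
```

```bash
python3 - <<'E'
from plan import *
s=save("side","s8.png")[:,:,::-1];t=save("top","t8.png")[:,:,::-1]
cv2.imwrite("pics/v8.png",np.hstack([cv2.resize(s[140:290,200:350],(400,400)),cv2.resize(t[145:295,255:405],(400,400))]))
o=monitor.get_obs();print(o["clock"],o["position"])
for n,im,c in(("top",t,(330,210)),("side",s,(279,205))):
    h=cv2.cvtColor(im,cv2.COLOR_BGR2HSV);m=cv2.inRange(h,(0,0,0),(180,255,38))
    for q in cv2.findContours(m,cv2.RETR_EXTERNAL,cv2.CHAIN_APPROX_NONE)[0]:
        r=cv2.minAreaRect(q)
        if cv2.contourArea(q)>40 and np.hypot(r[0][0]-c[0],r[0][1]-c[1])<70: print(n,r)
print(proj("top",[.5765,-.018,.128]),proj("side",[.5765,-.018,.128]))
E
```

```text
24.7 [0.45254692 0.13682731 0.4284273 ]
top ((379.5, 215.00001525878906), (11.178619384765625, 7.2562971115112305), 78.69007110595703)
top ((279.5, 215.0), (12.0, 9.0), 90.0)
top ((330.5, 215.0), (16.0, 15.0), 90.0)
side ((295.068115234375, 170.4105224609375), (45.09950637817383, 55.70381164550781), 3.5763344764709473)
side ((340.2100524902344, 171.47000122070312), (56.99280548095703, 101.2576904296875), 81.8698959350586)
[329.72585745 215.70117255] [279.43753403 204.99888483]
```

View pics/v8.png

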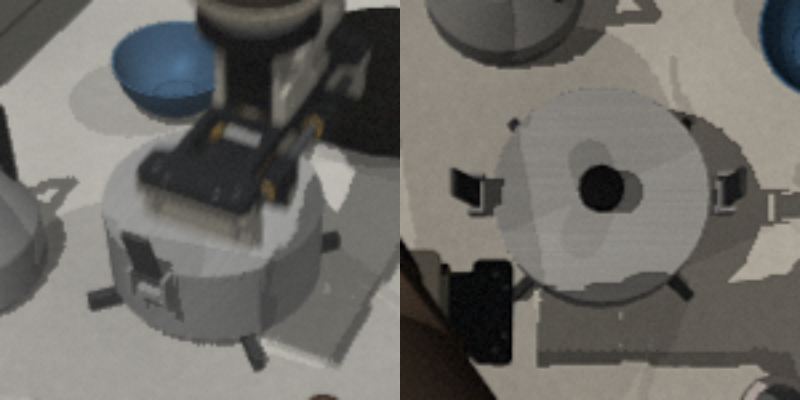

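The knob is at top (330.5,215), within 3 mm of the expected seated point, and the lid looks level. Both clips are still open. Now clip_a: come down outside it with closed fingers, push it inward, then press.

carry_out(motion="-0.04 0.012 0 0 0 0;-0.08 0.024 0 0 0 0;-0.11 0.033 0 0 0 0;-0.125 0.034 0 0 0 0;-0.125 0.034 0 0 0 0")

```text
clock: 25.12
position: [0.5835, 0.1649, 0.4264]
tool_rot: [[-1.0, 0.004, 0.002], [0.004, 1.0, -0.0], [-0.002, -0.0, -1.0]]
ft_force: [-1.6, 0.2, -0.7]
finger_gap: 0.0006
finger_force: 0.0
```

carry_out(motion="0 0 0.03 0 0 0;0 0 0.06 0 0 0;0 0 0.09 0 0 0;0 0 0.11 0 0 0;0 0 0.115 0 0 0")

```text
clock: 25.53
position: [0.5793, 0.1638, 0.3088]
tool_rot: [[-1.0, 0.002, -0.003], [0.002, 1.0, -0.003], [0.003, -0.003, -1.0]]
ft_force: [-0.6, -1.1, -0.0]
finger_gap: 0.0003
finger_force: 0.0
```

carry_out(motion="0 0 0 0 0 0;0 0 0 0 0 0;0 0 0 0 0 0")

```text
clock: 25.78
position: [0.581, 0.1656, 0.3138]
tool_rot: [[-1.0, 0.002, 0.004], [0.002, 1.0, -0.0], [-0.004, -0.0, -1.0]]
ft_force: [-0.1, 0.4, 1.1]
finger_gap: 0.0005
finger_force: 0.0
```

```bash
python3 - <<'E'
from plan import *
o=monitor.get_obs();print(o["clock"],o["position"],o["finger_gap"],o["ft_force"])
for u,v in((274.5,215),(383,214)):print(onz("top",u,v,.163))
s=save("side","s9.png")[:,:,::-1];t=save("top","t9.png")[:,:,::-1]
cv2.imwrite("pics/v9.png",np.hstack([cv2.resize(s[140:290,200:350],(400,400)),cv2.resize(t[145:295,225:375],(400,400))]))
E
```

```text
25.7833 [0.58098097 0.16559755 0.31384168] 0.0004870738896340561 [-0.05042983  0.35935582  1.14903797]
[0.57154089 0.10807735 0.163     ]
[ 0.57498223 -0.13882773  0.163     ]
```

View pics/v9.png

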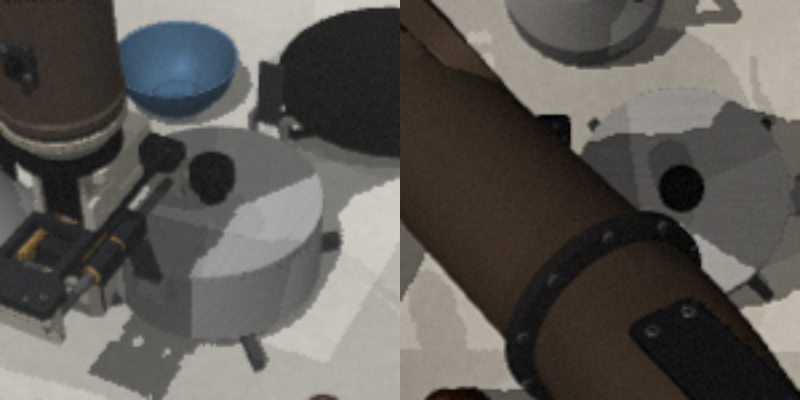

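carry_out(motion="0.002 -0.01 0 0 0 0;0.004 -0.02 0 0 0 0;0.006 -0.03 0 0 0 0;0.006 -0.04 0 0 0 0;0.006 -0.05 0 0 0 0")

```text
clock: 26.3
position: [0.5744, 0.114, 0.3122]
tool_rot: [[-1.0, 0.002, 0.002], [0.002, 1.0, -0.001], [-0.002, -0.001, -1.0]]
ft_force: [0.3, 1.2, 1.0]
finger_gap: -0.0
finger_force: 0.7
```

carry_out(motion="0 -0.01 0 0 0 0;0 -0.02 0 0 0 0;0 -0.03 0 0 0 0;0 -0.04 0 0 0 0;0 -0.048 0 0 0 0")

```text
clock: 26.72
position: [0.5744, 0.066, 0.3119]
tool_rot: [[-1.0, 0.003, 0.001], [0.003, 1.0, -0.001], [-0.001, -0.001, -1.0]]
ft_force: [-0.4, 1.9, 0.2]
finger_gap: 0.0001
finger_force: 0.7
```

carry_out(motion="0 -0.003 0.004 0 0 0;0 -0.006 0.009 0 0 0;0 -0.009 0.013 0 0 0;0 -0.011 0.017 0 0 0;0 -0.013 0.02 0 0 0")

```text
clock: 27.13
position: [0.5742, 0.0545, 0.2913]
tool_rot: [[-1.0, 0.001, 0.001], [0.001, 1.0, -0.001], [-0.001, -0.001, -1.0]]
ft_force: [1.1, 1.7, 0.8]
finger_gap: 0.0002
finger_force: 0.7
```

carry_out(motion="0 0 0.001 0 0 0;0 0 0.002 0 0 0;0 0 0.003 0 0 0;0 0 0.004 0 0 0;0 0 0.005 0 0 0")

```text
clock: 27.55
position: [0.5743, 0.0543, 0.2871]
tool_rot: [[-1.0, 0.002, 0.002], [0.002, 1.0, -0.002], [-0.002, -0.002, -1.0]]
ft_force: [-2.3, -1.9, 10.4]
finger_gap: 0.0004
finger_force: 5.3
```

Pressed at 109 mm height with 10 N, so clip_a is flat on the lid. Now clip_b.

carry_out(motion="0 0 -0.02 0 0 0;0 0 -0.05 0 0 0;0 0 -0.08 0 0 0;0 0 -0.1 0 0 0;0 0 -0.11 0 0 0")

```text
clock: 27.97
position: [0.5746, 0.0551, 0.3999]
tool_rot: [[-1.0, 0.001, 0.005], [0.001, 1.0, -0.001], [-0.005, -0.001, -1.0]]
ft_force: [-0.2, -0.4, 0.1]
finger_gap: 0.0006
finger_force: 0.0
```

carry_out(motion="0 -0.025 0 0 0 0;0 -0.055 0 0 0 0;0 -0.085 0 0 0 0;0 -0.11 0 0 0 0;0 -0.13 0 0 0 0")

```text
clock: 28.38
position: [0.5736, -0.0782, 0.3962]
tool_rot: [[-1.0, 0.004, 0.0], [0.004, 1.0, -0.002], [-0.0, -0.002, -1.0]]
ft_force: [0.5, -0.2, -0.3]
finger_gap: 0.0004
finger_force: 0.0
```

carry_out(motion="0 -0.025 0 0 0 0;0 -0.055 0 0 0 0;0 -0.085 0 0 0 0;0 -0.11 0 0 0 0;0 -0.128 0 0 0 0")

```text
clock: 28.8
position: [0.5732, -0.2067, 0.3961]
tool_rot: [[-1.0, 0.005, -0.0], [0.005, 1.0, -0.002], [0.0, -0.002, -1.0]]
ft_force: [-0.0, 0.6, -0.4]
finger_gap: 0.0006
finger_force: 0.0
```

carry_out(motion="0 0 0.02 0 0 0;0 0 0.045 0 0 0;0 0 0.065 0 0 0;0 0 0.078 0 0 0;0 0 0.084 0 0 0")

```text
clock: 29.22
position: [0.5731, -0.2037, 0.3107]
tool_rot: [[-1.0, 0.002, -0.002], [0.002, 1.0, -0.0], [0.002, -0.0, -1.0]]
ft_force: [-0.1, -0.2, 0.6]
finger_gap: 0.0002
finger_force: 0.0
```

carry_out(motion="0 0 0 0 0 0;0 0 0 0 0 0;0 0 0 0 0 0")

```text
clock: 29.47
position: [0.5744, -0.2035, 0.3145]
tool_rot: [[-1.0, 0.002, 0.003], [0.002, 1.0, -0.002], [-0.003, -0.002, -1.0]]
ft_force: [-0.1, -1.1, 0.4]
finger_gap: 0.0009
finger_force: 0.0
```

carry_out(motion="0 0.01 0 0 0 0;0 0.02 0 0 0 0;0 0.03 0 0 0 0;0 0.04 0 0 0 0;0 0.05 0 0 0 0")

```text
clock: 29.88
position: [0.574, -0.1522, 0.3137]
tool_rot: [[-1.0, 0.001, 0.002], [0.001, 1.0, -0.002], [-0.002, -0.002, -1.0]]
ft_force: [-0.8, -1.9, 2.0]
finger_gap: 0.0007
finger_force: 0.7
```

carry_out(motion="0 0.01 0 0 0 0;0 0.02 0 0 0 0;0 0.03 0 0 0 0;0 0.04 0 0 0 0;0 0.05 0 0 0 0")

```text
clock: 30.3
position: [0.574, -0.1027, 0.3132]
tool_rot: [[-1.0, 0.002, 0.002], [0.002, 1.0, -0.001], [-0.002, -0.001, -1.0]]
ft_force: [0.5, -1.3, 0.9]
finger_gap: 0.0006
finger_force: 0.8
```

carry_out(motion="0 0.003 0.004 0 0 0;0 0.006 0.009 0 0 0;0 0.009 0.013 0 0 0;0 0.011 0.017 0 0 0;0 0.013 0.02 0 0 0")

```text
clock: 30.72
position: [0.574, -0.0911, 0.2924]
tool_rot: [[-1.0, 0.003, 0.001], [0.003, 1.0, -0.002], [-0.001, -0.002, -1.0]]
ft_force: [0.2, -0.6, 1.6]
finger_gap: 0.0004
finger_force: 0.6
```

carry_out(motion="0 0 0.001 0 0 0;0 0 0.002 0 0 0;0 0 0.003 0 0 0;0 0 0.004 0 0 0;0 0 0.005 0 0 0")

```text
clock: 31.13
position: [0.574, -0.0907, 0.2882]
tool_rot: [[-1.0, 0.002, 0.001], [0.002, 1.0, -0.001], [-0.001, -0.001, -1.0]]
ft_force: [0.2, 0.2, 1.8]
finger_gap: 0.0004
finger_force: 0.6
```

Not yet at firm contact (2 N), so press about 2 mm more, then retreat and look.

carry_out(motion="0 0 0.0005 0 0 0;0 0 0.001 0 0 0;0 0 0.0014 0 0 0;0 0 0.0018 0 0 0;0 0 0.0018 0 0 0")

```text
clock: 31.55
position: [0.5741, -0.0906, 0.2871]
tool_rot: [[-1.0, 0.002, 0.002], [0.002, 1.0, -0.002], [-0.002, -0.002, -1.0]]
ft_force: [-3.7, -0.6, 8.3]
finger_gap: 0.0003
finger_force: 4.1
```

carry_out(motion="0 0 -0.02 0 0 0;0 0 -0.05 0 0 0;0 0 -0.08 0 0 0;0 0 -0.11 0 0 0;0 0 -0.14 0 0 0")

```text
clock: 31.97
position: [0.5737, -0.0907, 0.4278]
tool_rot: [[-1.0, 0.002, 0.001], [0.002, 1.0, -0.001], [-0.001, -0.001, -1.0]]
ft_force: [0.9, 0.2, 0.1]
finger_gap: 0.0005
finger_force: 0.0
```

carry_out(motion="0.02 -0.03 -0.01 0 0 0;0.04 -0.065 -0.02 0 0 0;0.06 -0.1 -0.02 0 0 0;0.075 -0.13 -0.02 0 0 0;0.085 -0.15 -0.02 0 0 0")

```text
clock: 32.38
position: [0.4865, -0.2442, 0.4465]
tool_rot: [[-1.0, 0.006, 0.001], [0.006, 1.0, -0.003], [-0.001, -0.003, -1.0]]
ft_force: [-0.3, -0.7, -0.2]
finger_gap: 0.0001
finger_force: 0.0
```

carry_out(motion="0.01 -0.03 0 0 0 0;0.02 -0.06 0 0 0 0;0.03 -0.09 0 0 0 0;0.03 -0.1 0 0 0 0;0.03 -0.1 0 0 0 0")

```text
clock: 32.8
position: [0.4569, -0.3442, 0.4459]
tool_rot: [[-1.0, 0.008, 0.0], [0.008, 1.0, -0.002], [-0.001, -0.002, -1.0]]
ft_force: [-0.0, -0.1, 0.3]
finger_gap: 0.0004
finger_force: 0.0
```

```bash
python3 - <<'E'
from plan import *
s=save("side","s10.png")[:,:,::-1];t=save("top","t10.png")[:,:,::-1]
cv2.imwrite("pics/v10.png",np.hstack([cv2.resize(s[140:290,200:350],(400,400)),cv2.resize(t[145:295,255:405],(400,400))]))
E
```

```text
(no output)
```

View pics/v10.png

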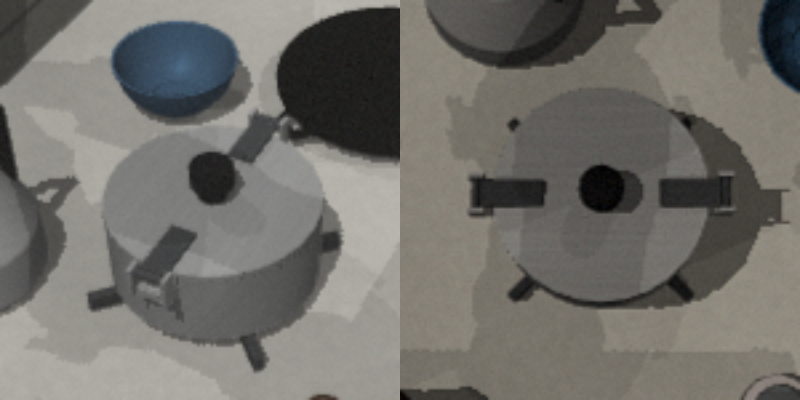

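Both straps lie flat over the lid's rim (top crop 470–545 and 660–732). The lid is level with its knob centred at (602,188), and the arm is clear. Handing in.

```bash
python3 -c "
from workcell import robot; print(robot.hand_in())"
```

```text
the job is handed in; nothing more can be done
None
```

The job is handed in at about 33 s of the 72 s allowed: both cobs are in the pot, the lid is seated and both clips are folded flat onto its rim, as the last pictures show, though the hand-in returned no verdict.

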